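Fetch the drilling template and seat it on the jig's pins

TASK

Turn the red tab right aside so that it no longer holds the blue drilling template in its sloping stand, then lift the template out. Set it on the drilling jig, handle up, with both holes over the two pins, lower it until it lies fully home on the rests without dropping it, and let go. Leave the other things on the bench where they are.

Things in the scene. Friction and masses are not known exactly. Their poses are not given: they have to be found in the camera images.
- stand: fixed grey stand, 216 mm wide, 84 mm tall. Origin: centre of its foot on the bench; x to its back, y to its left, z up. Its bed slopes 25 degrees, low edge in front (-x): outward normal (-0.423, 0, 0.906), up-slope (0.906, 0, 0.423) in its frame. Bed centre 41 mm above the origin. Rim 8 mm proud of the bed, flush with the template's plate, 2 to 4 mm of play round it
- template: the drilling template: blue plate, 100 (x) x 180 (y) x 8 mm, about 0.3 kg, with a black bar handle on its upper face. Origin: centre of the plate's underside; z out of the face with the handle. At the start it lies in the stand's bed and slopes with it, x up the slope. It may go on the pins either way round
- template_grip (a point): centre of the template's handle bar, 37 mm above the plate's underside; axes as the template. The bar is 16 mm wide (x), 100 mm long (y), 14 mm high (z), over the middle of the plate; 22 mm of free room between plate and bar; feet of the handle at y = +-44 mm, 12 mm square
- hole_a (a point): centre of the through hole at y = +70 mm of the template, half-way through the 8 mm plate (33 mm below the handle's centre); hole diameter 15 mm; axes as the template
- hole_b (a point): the same for the hole at y = -70 mm of the template
- tab (a joint): angle of the red swing tab on the stand's upper rim, about the bed's outward normal. 0: points straight down the slope, overlapping the template by about 30 mm. Turns either way to stops at +-1.75 rad and stays where left (about 1 N at the stem); clear of the template past 1.3 rad either way. Positive is counter-clockwise seen from outside; it takes the stem to the stand's -y side
- tab_pivot (a point): pivot of the swing tab, at the tab's underside, 72 mm up the slope from the bed's centre and 10 mm out from the bed; axes as the stand
- tab_stem (a point): middle of the upright black stem on the tab, by which it is pushed: 12 mm in diameter, 30 mm high, along the bed's normal, 45 mm from the pivot. The point is 15 mm below the stem's top and 15 mm above the tab's 5 mm thick bar. Its z is the bed's normal; -x points from the pivot to the stem
- jig: fixed dark steel drilling jig, base 120 (x) x 190 (y) x 16 mm, with an aluminium flange blank in the middle, four brass rests and two upright steel pins. Origin: centre of the base's underside on the bench, z up. The rests' tops, where the seated template's underside lies, are 32 mm above the origin; the handle's centre is then 69 mm above it
- pin_1 (a point): on the axis of the upright pin at y = +70 mm of the jig, 36 mm above the bench, where the middle of the hole comes when seated. Pin diameter 12 mm, top 66 mm above the bench, the last 12 mm bullet-nosed; axes as the jig
- pin_2 (a point): the same for the pin at y = -70 mm of the jig
- tumbler: bystander: clear blue drinking glass, 73 mm wide, 115 mm tall; origin at the centre of its foot
- filter_a: bystander: light grey round filter cartridge, 90 mm wide, 58 mm tall; origin at the centre of its underside
- filter_b: bystander: dark grey round filter cartridge, 90 mm wide, 58 mm tall; origin at the centre of its underside
- test_gauge: bystander: black pressure gauge lying on its back, 92x62x28 mm; origin at the centre of its underside
- o_ring_tin: bystander: small round white tin, 57 mm wide, 26 mm tall; origin at the centre of its underside

How it is judged:
By the outcome, as a careful person would: the job done as asked, in the order asked, and still so for the second after the job is handed in, with the robot touching nothing.
It also fails if it takes over 67 s, if anything falls off the work surface, if the arm or the gripper's body presses on something with over 40 N, if the wrist force passes 120 N, or if a joint passes its speed limit or range.

ROBOT

A 6-joint arm with a two-finger parallel gripper is mounted at the origin on a cart in front of the work surface, level with it; the furniture and walls round the work are solid. World frame = base frame: x ahead of the robot, y to its left, z up, the work surface at z = 0. Lengths are in mm, angles in rad, forces in N, time in s.
With the tool pointing down it reaches from about 300 to 950 mm from the base axis. Payload 3.1 kg.
Tool frame: the origin (TCP) lies at the very end of the fingers, on their centre line; the grasp point (between the pads) lies 19 mm behind it; y points along the fingers, x is the direction in which the jaws open and shut, and the axes are right-handed (so a half turn about y gives the same grasp; the last joint's range is limited). The gripper opens to 85 mm and grips with 20 to 120 N. Pads are 22 mm wide; open, the fingers measure 114 mm over their backs; the gripper's body (76 mm by 85 mm) begins 54 mm behind the grasp point. The pads swing forward as they close: fully open they stand 13 mm farther back than shut.
Start: joints at [1.126, 0.308, 1.634, -0, 1.2, -0.07], TCP at [228.83, 581.609, 231.272] pointing down, gripper open.
Joint ranges: [-3.06, 3.06], [-0.79, 1.96], [0.05, 2.63], [-1.19, 4.34], [0.05, 2.64], [-2.94, 2.94]. Speed limits (rad/s): [2.79, 2.79, 3.14, 3.14, 3.14, 3.14].

INTERFACE

Orientations are given as a rotation vector (axis times angle).
In Python, from station import arm, snapshot, calibration, job gives the robot as it stands. The module is installed in compiled form; this text tells all that it offers.
- The arm moves only by the shell command python3 -m creep 'ROWS' [FORCE]. ROWS is JSON, a list of rows, each a list of 3 entries, a list of its own where there are three numbers: the turn, a rotation vector about the tool's x, y, z in degrees, then the shift along the tool's x, y, z in m, then the opening, from 0 (shut) to 1 (fully open). A call has 1 to 5 rows; each row shifts and turns the pose as measured when the row begins, along the tool's axes as they then stand; what a row does not reach is not made up. A row lasts 1/8 s, in which the tool goes at most 62.5 mm and 10.7 degrees, less where a joint would pass 70% of its speed; a pose out of reach is approached as far as the arm can. A call with a gripper value outside its range is refused whole. The fingers move at their own pace and stop on an object; FORCE is the grip in N (left out, the last holds). Time passes only in rows, so rows that do not move let the fingers close. It gives the time, the measured TCP pose, the force and the opening at its end, in the units of the state.
- arm.get_obs(): the state, without advancing time (a new reading comes with each control period).
- snapshot(name): name is "scene" or "top" or "wrist"; returns the picture (480x640x3 uint8, red, green, blue); there is no depth.
- calibration(name): a dict with "camera_matrix" (3x3 intrinsics, pixels), "extrinsics" (4x4, takes a point from camera to world coordinates). Camera axes: x right, y down, z forward; pixel columns grow to the right and rows downward; lengths in mm; the calibration is good to about 2 mm. The wrist camera is an equidistant fisheye: a pixel r from the principal point sees the ray r / f radians off the axis. A picture is of the moment at which its call begins: read the wrist's pose just before it. calibration takes no time and is no camera call; for the wrist camera it gives the pose at the moment of the call.
- job.finish_job(): hands the job in, once; it reports no verdict.
The state is a dict: "time_s": time; "qpos": joint angles; "qd": joint speeds; "joint_efforts": joint torques, N m; "tcp_pos": TCP position; "tcp_rot": TCP orientation; "force": force on the tool from outside, world axes, zero at the start; "ft_torque": the same for the moment, N m; "gripper_width": finger opening in mm.
Only numpy, scipy, OpenCV 4.12 (cv2) and the standard library are available. Lean on these libraries where they do the work, as an engineer would, in place of code of your own. Each camera call takes 0.05 s, during which the arm holds its last target.

## Working session

There is one attempt and no reset: what is moved stays moved. The work goes in short steps, Python scripts to look and compute and a shell command to move; the robot and the scene stay as the last step left them, time stands still between calls to the robot, and variables do not carry over. Pictures are saved under pics/ and viewed, and the job is handed in when it is done.

```bash
mkdir -p pics; cat > h.py <<'E'
import numpy as np, cv2
from station import arm, snapshot, calibration, job
from scipy.spatial.transform import Rotation as R
def snap(name,fn):
    c=calibration(name); im=snapshot(name); cv2.imwrite('pics/'+fn,cv2.cvtColor(im,cv2.COLOR_RGB2BGR)); return im,c
E
python3 - <<'E'
from h import *
o=arm.get_obs(); print(o)
print(R.from_rotvec(o['tcp_rot']).as_matrix().round(3))
for n in ['scene','top','wrist']:
    im,c=snap(n,n+'0.png'); print(n,c)
E
```

```text
{'time_s': 0.0, 'qpos': array([ 1.12630393e+00,  3.08985746e-01,  1.63522032e+00, -3.31291415e-05,
        1.19968897e+00, -6.96690389e-02]), 'qd': array([ 0.00194871, -0.00124345, -0.00052086, -0.00191296,  0.0001971 ,
        0.00145572]), 'joint_efforts': array([-2.15980158e-04, -4.15258420e+01, -2.76660383e+01, -2.63026768e-04,
        1.05622833e-02, -6.05286488e-06]), 'tcp_pos': array([228.47428096, 580.8456273 , 230.04298145]), 'tcp_rot': array([-1.36473933, -0.92735691,  0.93061242]), 'force': array([ 0.22794609, -0.43064507, -0.09091028]), 'ft_torque': array([ 0.00669255, -0.01322808,  0.03940392]), 'gripper_width': 84.71706845957229}
[[ 0.366 -0.001 -0.931]
 [ 0.931 -0.002  0.366]
 [-0.002 -1.     0.   ]]
scene {'camera_matrix': array([[512.44553851,   0.        , 323.42838012],
       [  0.        , 512.44553851, 243.52648458],
       [  0.        ,   0.        ,   1.        ]]), 'extrinsics': array([[ 5.42666390e-01, -5.37110880e-01,  6.45774799e-01,
        -3.03599748e+02],
       [-8.39667732e-01, -3.66766905e-01,  4.00549793e-01,
        -5.16873436e+02],
       [ 2.1
[... 527 characters left out ...]
 [ 9.61036194e-03, -1.61585628e-01, -9.86811900e-01,
         1.71655833e+03],
       [ 0.00000000e+00,  0.00000000e+00,  0.00000000e+00,
         1.00000000e+00]])}
wrist {'camera_matrix': array([[371.64829954,   0.        , 316.81915042],
       [  0.        , 371.64829954, 242.55128741],
       [  0.        ,   0.        ,   1.        ]]), 'extrinsics': array([[ 3.67716936e-01,  8.92525095e-01,  2.61119148e-01,
         1.62279144e+02],
       [ 9.29932298e-01, -3.51957895e-01, -1.06543707e-01,
         6.08099813e+02],
       [-3.18998620e-03,  2.82001055e-01, -9.59408791e-01,
         3.71803006e+02],
       [ 0.00000000e+00,  0.00000000e+00,  0.00000000e+00,
         1.00000000e+00]])}
```

View pics/scene0.png

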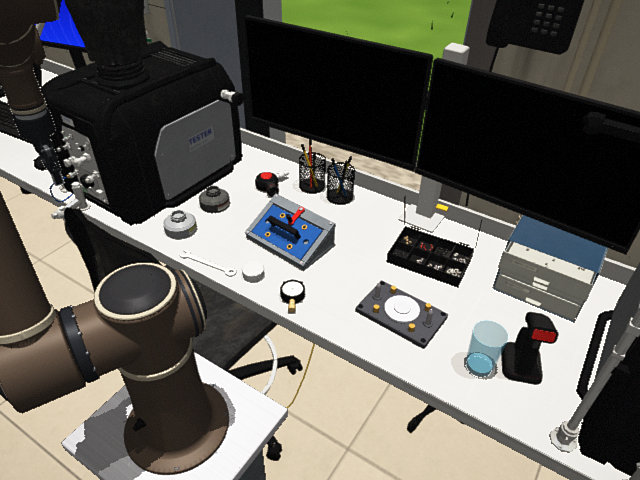

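View pics/top0.png

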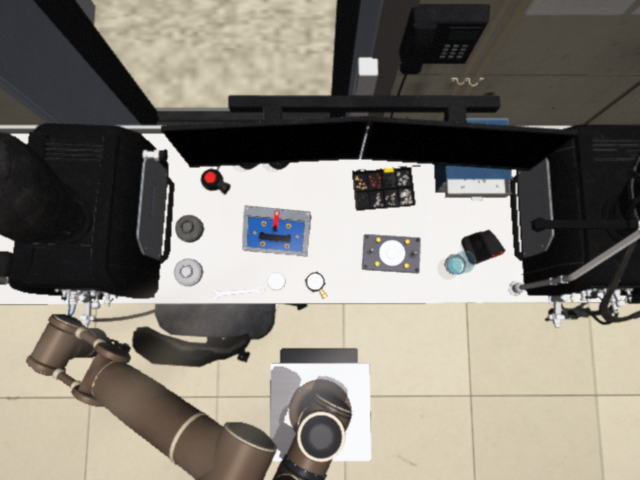

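View pics/wrist0.png

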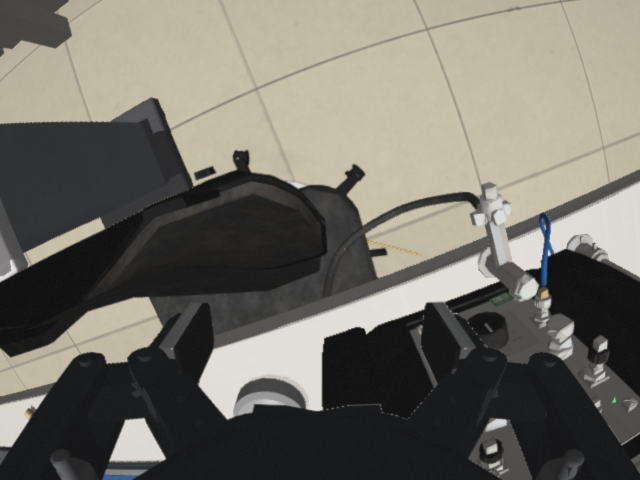

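```bash
python3 - <<'E'
import cv2
s=cv2.imread('pics/scene0.png');t=cv2.imread('pics/top0.png')
a=cv2.resize(s[185:275,235:345],(770,630)[:2] if 0 else (733,600),interpolation=cv2.INTER_CUBIC);cv2.imwrite('pics/a.png',a)
a=cv2.resize(t[195:265,235:320],None,fx=8,fy=8,interpolation=cv2.INTER_CUBIC);cv2.imwrite('pics/b.png',a)
a=cv2.resize(s[275:350,350:455],None,fx=7,fy=7,interpolation=cv2.INTER_CUBIC);cv2.imwrite('pics/c.png',a)
a=cv2.resize(t[225:280,355:430],None,fx=10,fy=10,interpolation=cv2.INTER_CUBIC);cv2.imwrite('pics/d.png',a)
E
```

```text
(no output)
```

View pics/a.png

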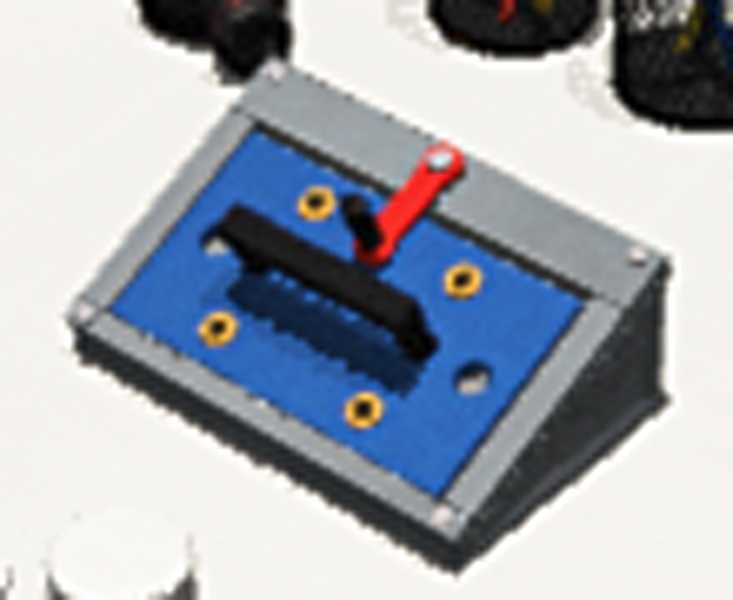

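View pics/b.png

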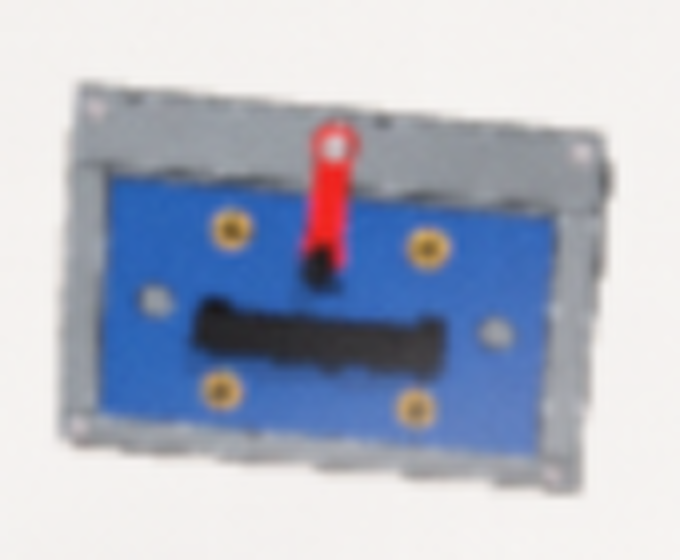

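View pics/c.png

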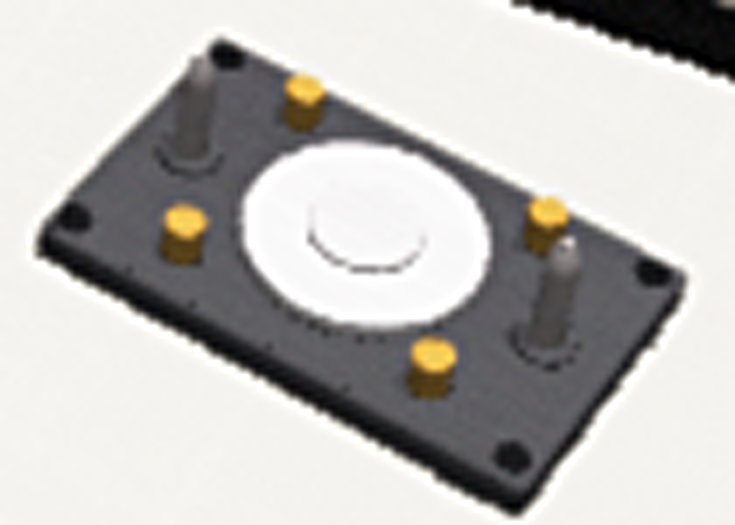

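View pics/d.png

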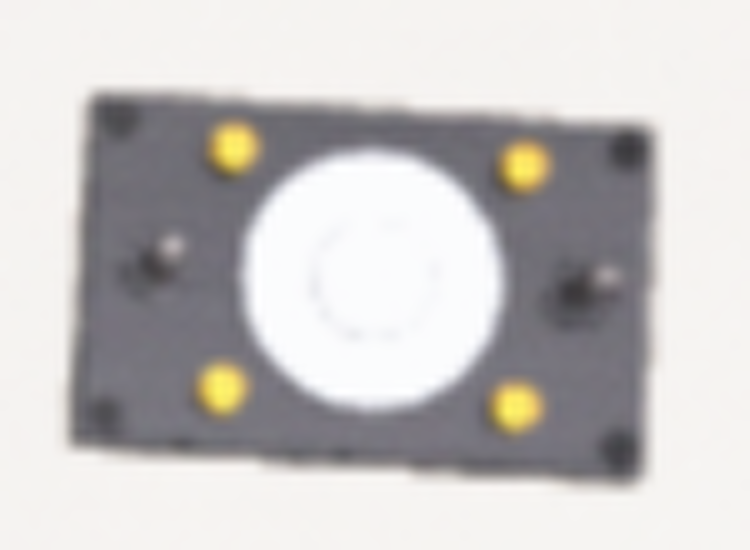

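```bash
cat >> h.py <<'E'
from scipy.optimize import least_squares
def proj(c,P,fish=False):
    E=np.linalg.inv(c['extrinsics']);K=c['camera_matrix']
    P=np.atleast_2d(P)@E[:3,:3].T+E[:3,3]
    if fish:
        r=np.hypot(P[:,0],P[:,1]);th=np.arctan2(r,P[:,2]);s=th/r
        q=P[:,:2]*s[:,None]
    else: q=P[:,:2]/P[:,2:]
    return q*[K[0,0],K[1,1]]+K[:2,2]
SL=R.from_euler('y',-25,degrees=True).as_matrix()  # bed frame in stand
def bed(p,L): # p x,y,yaw ; L in bed frame
    return (np.atleast_2d(L)@SL.T+[0,0,41])@R.from_euler('z',p[2]).as_matrix().T+[p[0],p[1],0]
def jigp(p,L):
    return np.atleast_2d(L)@R.from_euler('z',p[2]).as_matrix().T+[p[0],p[1],0]
def fit(fn,p0,obs,fr=()):
    # obs: list of (cal,pix Nx2,L Nx3,fish)
    f=lambda p: np.concatenate([(proj(c,fn(p,L),fi)-px).ravel() for c,px,L,fi in obs])
    s=least_squares(f,p0,loss='soft_l1'); return s.x,f(s.x).reshape(-1,2)
E
python3 - <<'E'
from h import *
print(SL[:,2],SL[:,0])
cs,ct=calibration('scene'),calibration('top')
up=lambda q,f,o:(np.array(q)+.5)/f-.5+o
cor=[[50,90,8],[50,-90,8],[-50,-90,8],[-50,90,8]]
A=up([(256,124),(587,300),(437,496),(112,315),(441,158)],733/110,[235,185])
B=up([(107,175),(556,214),(541,455),(100,414),(156,302),(496,333),(335,147)],8,[235,195])
LA=np.array(cor+[[72,0,18]],float);LB=np.array(cor+[[0,70,8],[0,-70,8],[72,0,18]],float)
for o in ([(cs,A,LA,0),(ct,B,LB,0)],[(cs,A,LA,0)],[(ct,B,LB,0)]):
    p,r=fit(bed,[550,100,0],o);print('stand',p.round(3),r.round(2).tolist())
jc=[[60,95,16],[60,-95,16],[-60,-95,16],[-60,95,16],[0,70,66],[0,-70,66]]
C=up([(218,40),(686,276),(517,500),(40,240),(202,58),(567,243)],7,[350,275])
D=up([(92,93),(655,125),(640,483),(72,445),(173,243),(610,277)],10,[355,225])
J=np.array(jc,float)
for o in ([(cs,C,J,0),(ct,D,J,0)],[(cs,C,J,0)],[(ct,D,J,0)]):
    p,r=fit(jigp,[500,-200,0],o);print('jig',p.round(3),r.round(2).tolist())
E
```

```text
[-0.42261826 -0.          0.90630779] [0.90630779 0.         0.42261826]
stand [ 5.67581e+02  1.42620e+02 -9.60000e-02] [[-0.4, 0.54], [-0.41, -0.27], [0.29, -0.47], [-0.28, -1.09], [-0.42, -0.11], [0.95, 0.15], [0.18, 0.41], [-0.34, -0.24], [0.31, -0.18], [0.16, -0.27], [0.37, -0.17], [0.21, 0.27]]
stand [ 5.67003e+02  1.41422e+02 -1.01000e-01] [[-0.02, 0.74], [-0.2, 0.11], [0.36, -0.13], [-0.03, -0.95], [-0.1, 0.19]]
stand [ 5.67563e+02  1.43422e+02 -9.00000e-02] [[0.62, 0.29], [-0.12, 0.27], [-0.49, -0.37], [0.13, -0.03], [-0.09, -0.15], [0.14, -0.28], [-0.14, 0.27]]
jig [ 5.04758e+02 -2.39279e+02 -6.90000e-02] [[-0.23, -1.13], [0.54, -0.34], [0.66, -0.5], [-1.24, -2.12], [-0.4, -0.23], [-0.35, 0.24], [0.19, -0.3], [0.81, 0.28], [1.05, 0.3], [0.29, 0.28], [0.28, 0.79], [0.0, 0.27]]
jig [ 5.03409e+02 -2.40397e+02 -6.50000e-02] [[-0.25, -0.61], [0.74, 0.08], [1.04, 0.07], [-1.13, -1.44], [-0.32, 0.35], [-0.08, 0.74]]
jig [ 5.05685e+02 -2.37920e+02 -6.90000e-02] [[-0.21, -0.58], [0.4, 0.01], [0.63, 0.04], [-0.14, -0.01], [-0.15, 0.49], [-0.43, -0.01]]
```

```bash
cat >> h.py <<'E'
ST=np.array([567.5,142.6,-0.096]); JG=np.array([504.8,-239.3,-0.069])
def Rbed(yaw=None,st=ST): 
    B=R.from_euler('z',st[2]).as_matrix()@SL
    return np.column_stack([B[:,0],-B[:,2],B[:,1]])
def Rjig(yaw=JG[2]):
    B=R.from_euler('z',yaw).as_matrix()
    return np.column_stack([B[:,0],-B[:,2],B[:,1]])
def plan(P,Rt,n=None,start=None):
    """rows from current (or start) to target"""
    o=arm.get_obs()
    p0,R0=(o['tcp_pos'],R.from_rotvec(o['tcp_rot']).as_matrix()) if start is None else start
    w=R.from_matrix(R0.T@Rt).as_rotvec(); d=P-p0
    N=n or int(max(np.ceil(np.degrees(np.linalg.norm(w))/10.5),np.ceil(np.linalg.norm(d)/60),1))
    print('rot deg tool',np.degrees(w).round(2),'shift tool mm',(R0.T@d).round(1),'world d',d.round(1),'N',N)
    for k in range(N):
        Rk=R0@R.from_rotvec(w*k/N).as_matrix()
        print([np.degrees(w/N).round(1).tolist(),(Rk.T@d/N/1000).round(4).tolist()])
    return P,Rt
def st():
    o=arm.get_obs();print('t',o['time_s'],'tcp',o['tcp_pos'].round(1),'F',o['force'].round(1),'w',round(o['gripper_width'],1));return o
def inbed(p=None,S=ST):
    p=arm.get_obs()['tcp_pos'] if p is None else p
    B=R.from_euler('z',S[2]).as_matrix()
    return SL.T@(B.T@(p-[S[0],S[1],0])-[0,0,41])
E
python3 - <<'E'
from h import *
plan(bed(ST,[32,32,90])[0],Rbed())
E
```

```text
rot deg tool [-16.07  72.8  -21.5 ] shift tool mm [-255.4   94.6 -458.5] world d [ 333.1 -405.7  -94.2] N 9
[[-1.8, 8.1, -2.4], [-0.0284, 0.0105, -0.0509]]
[[-1.8, 8.1, -2.4], [-0.0214, 0.0111, -0.0541]]
[[-1.8, 8.1, -2.4], [-0.0141, 0.0121, -0.0563]]
[[-1.8, 8.1, -2.4], [-0.0066, 0.0134, -0.0573]]
[[-1.8, 8.1, -2.4], [0.0009, 0.0151, -0.0573]]
[[-1.8, 8.1, -2.4], [0.0083, 0.0171, -0.0561]]
[[-1.8, 8.1, -2.4], [0.0153, 0.0193, -0.0539]]
[[-1.8, 8.1, -2.4], [0.0218, 0.0217, -0.0506]]
[[-1.8, 8.1, -2.4], [0.0277, 0.0242, -0.0464]]
```

```bash
python3 -m creep '[[[-1.8,8.1,-2.4],[-0.028,0.009,-0.051],0],[[-1.8,8.1,-2.4],[-0.021,0.009,-0.054],0],[[-1.8,8.1,-2.4],[-0.014,0.010,-0.056],0],[[-1.8,8.1,-2.4],[-0.007,0.011,-0.057],0],[[-1.8,8.1,-2.4],[0.001,0.012,-0.057],0]]' 40
python3 - <<'E'
from h import *
plan(bed(ST,[32,32,90])[0],Rbed())
E
```

```text
time_s: 0.78
tcp_pos: [413.6, 352.6, 187.4]
tcp_rot: [-1.54, -0.575, 0.157]
force: [0.4, 0.6, 0.4]
gripper_width: 0.2
rot deg tool [-7.08 31.34 -9.  ] shift tool mm [  35.2   78.5 -220.3] world d [ 148.  -177.2  -51.3] N 4
[[-1.8, 7.8, -2.2], [0.0088, 0.0196, -0.0551]]
[[-1.8, 7.8, -2.2], [0.0154, 0.0218, -0.0528]]
[[-1.8, 7.8, -2.2], [0.0215, 0.0241, -0.0495]]
[[-1.8, 7.8, -2.2], [0.027, 0.0265, -0.0454]]
```

```bash
python3 -m creep '[[[-1.8,7.8,-2.2],[0.009,0.019,-0.055],0],[[-1.8,7.8,-2.2],[0.015,0.021,-0.053],0],[[-1.8,7.8,-2.2],[0.0215,0.023,-0.0495],0],[[-1.8,7.8,-2.2],[0.027,0.025,-0.045],0],[[0,0,0],[0,0,0],0]]'
python3 - <<'E'
from h import *
st();print(inbed())
plan(bed(ST,[32,32,90])[0],Rbed())
im,c=snap('wrist','w1.png')
np.save('cw1.npy',c['extrinsics'])
snap('scene','s1.png')
L=np.array([[50,90,8],[50,-90,8],[-50,-90,8],[-50,90,8],[0,70,8],[0,-70,8],[72,0,18],[27,0,45],[27,0,15]],float)
print(proj(c,bed(ST,L),True).round(1).tolist())
E
```

```text
time_s: 1.4
tcp_pos: [562.5, 164.8, 137.5]
tcp_rot: [-1.567, -0.253, -0.435]
force: [-0.7, -0.1, 0.4]
gripper_width: 0.1
t 1.4 tcp [562.5 164.8 137.5] F [-0.7 -0.1  0.4] w 0.1
[34.35222075 21.66271341 90.48360296]
rot deg tool [ 0.51 -1.14  0.07] shift tool mm [-2.6  0.4 10.3] world d [-0.9 10.5 -1.4] N 1
[[0.5, -1.1, 0.1], [-0.0026, 0.0004, 0.0103]]
[[341.0, 140.8], [340.7, 389.1], [212.4, 387.6], [179.3, 148.6], [258.9, 176.0], [273.1, 369.3], [377.4, 286.9], [304.9, 308.2], [306.3, 286.7]]
```

View pics/w1.png

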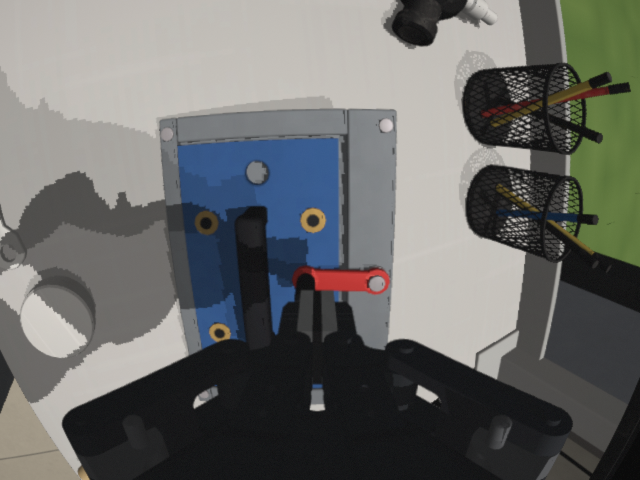

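```bash
sed -i 's/^ST=.*/ST=np.array([567.5,144.0,-0.096]); JG=np.array([504.8,-238.3,-0.069])/' h.py
python3 -m creep '[[[0.5,-1.1,0.1],[-0.002,0,0.012],0],[[0,0,0],[0,0.03,0],0],[[0,0,0],[0,0.025,0],0],[[0,0,0],[0,0.008,0],0]]'
python3 - <<'E'
from h import *
st();print(inbed())
plan(bed(ST,[32,30,26])[0],Rbed())
im,c=snap('wrist','w2.png')
E
```

```text
time_s: 2.0
tcp_pos: [589.0, 185.5, 83.0]
tcp_rot: [-1.555, -0.285, -0.411]
force: [0.8, 0.1, 0.3]
gripper_width: -0.1
t 2.0 tcp [589.  185.5  83. ] F [0.8 0.1 0.3] w -0.1
[33.53040651 43.361468   30.72773056]
rot deg tool [-0.64  0.69  0.36] shift tool mm [ -1.7   4.6 -13.4] world d [ -0.7 -13.4  -4.9] N 1
[[-0.6, 0.7, 0.4], [-0.0017, 0.0046, -0.0134]]
```

View pics/w2.png

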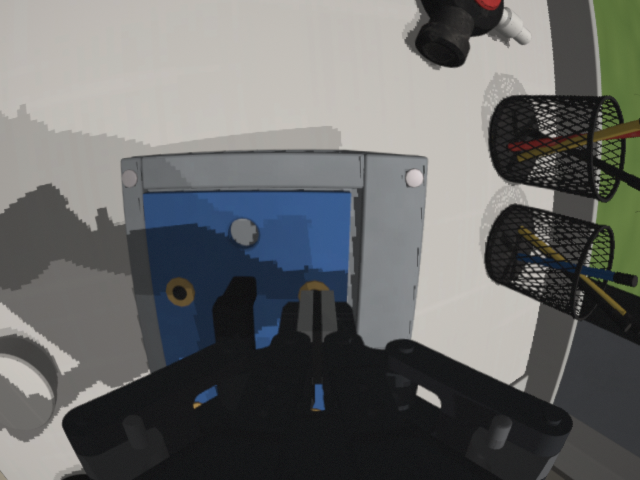

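```bash

python3 -m creep '[[[-0.6,0.7,0.4],[-0.002,0.005,-0.013],0],[[0,0,0],[0,0,-0.012],0],[[0,0,0],[0,0,-0.014],0],[[0,0,0],[0,0,-0.012],0],[[0,0,0],[0,0,-0.012],0]]'
python3 - <<'E'
from h import *
st();print(inbed())
E
```

```text
time_s: 2.68
tcp_pos: [586.9, 122.9, 82.7]
tcp_rot: [-1.555, -0.279, -0.424]
force: [1.4, 3.2, 0.8]
gripper_width: 0.2
t 2.675 tcp [586.9 122.9  82.7] F [1.4 3.2 0.8] w 0.2
[ 36.96964976 -19.18276218  28.73867132]
```

```bash

python3 -m creep '[[[0,0,0],[-0.005,0.001,-0.007],0],[[0,0,0],[0.009,0.001,-0.005],0],[[0,0,0],[0.012,0,-0.003],0],[[0,0,0],[0,0,0],0]]'
python3 - <<'E'
from h import *
st();print(inbed())
snap('scene','s2.png')
s=cv2.imread('pics/s2.png')
cv2.imwrite('pics/s2a.png',cv2.resize(s[165:275,215:345],None,fx=5,fy=5))
E
```

```text
time_s: 3.18
tcp_pos: [603.2, 106.5, 91.9]
tcp_rot: [-1.548, -0.287, -0.433]
force: [-0.7, 0.1, 0.3]
gripper_width: 0.4
t 3.175 tcp [603.2 106.5  91.9] F [-0.7  0.1  0.3] w 0.4
[ 56.98497561 -33.87905731  29.57443544]
```

View pics/s2a.png

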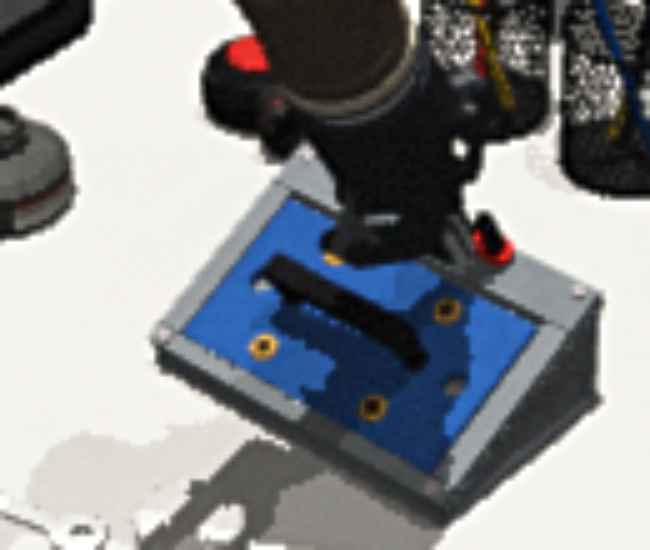

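```bash

python3 -m creep '[[[0,0,0],[-0.003,-0.01,0.002],0],[[0,0,0],[0,-0.05,0],0],[[0,0,0],[-0.015,-0.03,0.01],0.9],[[0,0,0],[-0.03,0,0.015],0.9],[[0,0,0],[0,0,0],0.9]]'
python3 - <<'E'
from h import *
st();print(inbed())
plan(bed(ST,[0,0,100])[0],Rbed())
im,c=snap('wrist','w3.png')
L=np.array([[50,90,8],[50,-90,8],[-50,-90,8],[-50,90,8],[0,70,8],[0,-70,8],[72,0,18],[8,50,44],[-8,50,44]],float)
print(proj(c,bed(ST,L),True).round(1).tolist())
np.savez('w3.npz',**c)
E
```

```text
time_s: 3.85
tcp_pos: [514.8, 139.1, 151.7]
tcp_rot: [-1.553, -0.279, -0.427]
force: [0.2, -0.1, 0.8]
gripper_width: 54.2
t 3.85 tcp [514.8 139.1 151.7] F [ 0.2 -0.1  0.8] w 54.2
[ -0.35408722  -9.88888763 122.32399018]
rot deg tool [-0.51 -0.09  0.75] shift tool mm [ 0.  22.4  9.7] world d [ 10.7   8.9 -20.1] N 1
[[-0.5, -0.1, 0.8], [0.0, 0.0224, 0.0097]]
[[387.9, 99.0], [378.4, 335.5], [253.5, 336.6], [242.1, 99.4], [315.2, 126.2], [315.9, 314.7], [418.1, 229.1], [329.4, 157.8], [302.3, 157.9]]
```

View pics/w3.png

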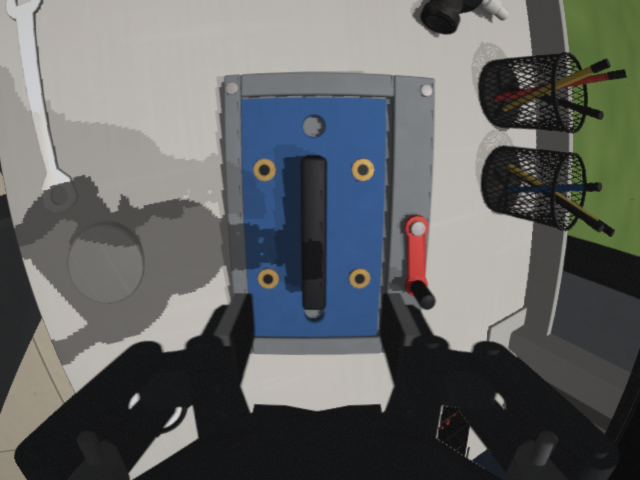

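```bash

python3 -m creep '[[[-0.5,-0.1,0.8],[0,0.025,0.010],0.9],[[0,0,0],[0,0.03,0],0.9],[[0,0,0],[0,0,0],0.9]]'
python3 - <<'E'
from h import *
st();print(inbed())
plan(bed(ST,[0,0,19])[0],Rbed())
E
```

```text
time_s: 4.28
tcp_pos: [545.9, 147.0, 105.5]
tcp_rot: [-1.56, -0.274, -0.424]
force: [-0.3, 0.6, 0.1]
gripper_width: 76.5
t 4.275 tcp [545.9 147.  105.5] F [-0.3  0.6  0.1] w 76.5
[ 7.51014694  0.92307365 67.71515208]
rot deg tool [-0.14 -0.08  0.46] shift tool mm [-7.9 48.7 -1. ] world d [ 13.6  -2.2 -47.3] N 1
[[-0.1, -0.1, 0.5], [-0.0079, 0.0487, -0.001]]
```

```bash

python3 -m creep '[[[-0.1,-0.1,0.4],[-0.008,0.02,-0.001],0.9],[[0,0,0],[0,0.0,0],0.9]]'
python3 - <<'E'
from h import *
st();print(inbed())
plan(bed(ST,[0,0,19])[0],Rbed())
im,c=snap('wrist','w4.png')
E
```

```text
time_s: 4.53
tcp_pos: [549.0, 145.4, 85.7]
tcp_rot: [-1.562, -0.271, -0.42]
force: [-1.0, 0.3, -0.5]
gripper_width: 76.8
t 4.525 tcp [549.  145.4  85.7] F [-1.   0.3 -0.5] w 76.8
[ 2.07863812 -0.39093052 48.33650659]
rot deg tool [-0.04 -0.05  0.2 ] shift tool mm [-2.2 29.3  0.4] world d [ 10.5  -0.6 -27.5] N 1
[[-0.0, -0.0, 0.2], [-0.0022, 0.0293, 0.0004]]
```

View pics/w4.png

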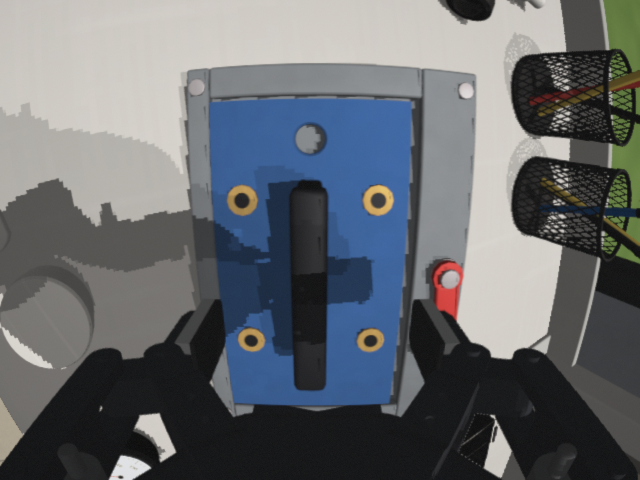

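```bash

python3 -m creep '[[[0,0,0.2],[-0.002,0.014,0],0.6],[[0,0,0],[0,0.013,0],0.6],[[0,0,0],[0,0.0,0],0.6]]'
python3 - <<'E'
from h import *
st();print(inbed())
plan(bed(ST,[0,0,19])[0],Rbed())
E
```

```text
time_s: 4.95
tcp_pos: [563.0, 145.5, 63.7]
tcp_rot: [-1.558, -0.274, -0.424]
force: [-0.1, -0.6, 0.0]
gripper_width: 51.0
t 4.95 tcp [563.  145.5  63.7] F [-0.1 -0.6  0. ] w 51.0
[ 5.35952531  1.04846558 22.52069993]
rot deg tool [-0.22 -0.11  0.48] shift tool mm [-5.4  3.5 -1.1] world d [-3.5 -0.7 -5.5] N 1
[[-0.2, -0.1, 0.5], [-0.0054, 0.0035, -0.0011]]
```

```bash

python3 -m creep '[[[-0.2,0,0.4],[-0.005,0.003,-0.001],0.6],[[0,0,0],[0,0,0],0.6],[[0,0,0],[0,0,0],0.6]]'
python3 - <<'E'
from h import *
st();print(inbed())
plan(bed(ST,[0,0,19])[0],Rbed())
E
```

```text
time_s: 5.32
tcp_pos: [559.4, 144.9, 58.5]
tcp_rot: [-1.563, -0.268, -0.419]
force: [-0.1, 1.2, -0.3]
gripper_width: 51.1
t 5.325 tcp [559.4 144.9  58.5] F [-0.1  1.2 -0.3] w 51.1
[7.74928381e-03 7.82177259e-02 1.92937054e+01]
rot deg tool [-0.01 -0.1   0.04] shift tool mm [-0.   0.3 -0.1] world d [ 0.1 -0.1 -0.3] N 1
[[-0.0, -0.1, 0.0], [-0.0, 0.0003, -0.0001]]
```

Aligned; close on the bar.

```bash

python3 -m creep '[[[0,0,0],[0,0,0],0],[[0,0,0],[0,0,0],0],[[0,0,0],[0,0,0],0],[[0,0,0],[0,0,0],0],[[0,0,0],[0,0,0],0]]' 60
python3 - <<'E'
from h import *
st();print(inbed())
E
```

```text
time_s: 5.95
tcp_pos: [559.0, 144.9, 58.8]
tcp_rot: [-1.563, -0.268, -0.419]
force: [-0.7, -0.2, 0.3]
gripper_width: 15.2
t 5.95 tcp [559.  144.9  58.8] F [-0.7 -0.2  0.3] w 15.2
[-0.25476451  0.07118741 19.70727174]
```

```bash

python3 -m creep '[[[0,0,0],[0,-0.006,0],0],[[0,0,0],[0,-0.010,0],0],[[0,0,0],[0,-0.02,0],0],[[0,0,0],[0,-0.04,0],0],[[0,0,0],[0,-0.04,0],0]]'
python3 - <<'E'
from h import *
st();print(inbed())
plan(np.array([490,100,240.]),Rjig())
im,c=snap('wrist','w5.png')
E
```

```text
time_s: 6.58
tcp_pos: [502.9, 147.8, 161.2]
tcp_rot: [-1.57, -0.255, -0.407]
force: [0.9, -0.2, -3.6]
gripper_width: 14.3
t 6.575 tcp [502.9 147.8 161.2] F [ 0.9 -0.2 -3.6] w 14.3
[ -7.83203018  -2.43150385 136.23627193]
rot deg tool [ 0.65 -1.66 24.13] shift tool mm [ 24.8 -75.  -49.2] world d [-12.9 -47.8  78.8] N 3
[[0.2, -0.6, 8.0], [0.0083, -0.025, -0.0164]]
[[0.2, -0.6, 8.0], [0.0045, -0.026, -0.0164]]
[[0.2, -0.6, 8.0], [0.0007, -0.0264, -0.0163]]
```

View pics/w5.png

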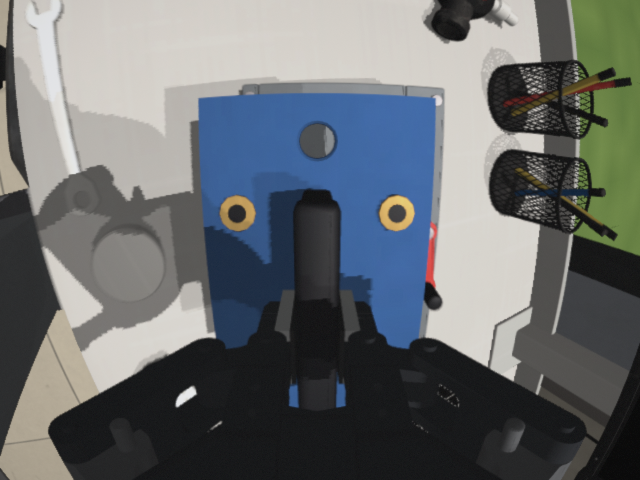

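```bash

python3 -m creep '[[[0.2,-0.6,8],[0.008,-0.025,-0.016],0],[[0.2,-0.6,8],[0.004,-0.026,-0.03],0],[[0.2,-0.6,8],[0,-0.02,-0.04],0],[[0,0,0],[0,0,-0.055],0],[[0,0,0],[0,0,-0.05],0]]'
python3 - <<'E'
from h import *
st()
plan(np.array([440,-239,200.]),Rjig())
E
```

```text
time_s: 7.25
tcp_pos: [479.3, -42.7, 240.8]
tcp_rot: [-1.567, 0.04, -0.041]
force: [0.1, 0.7, -3.9]
gripper_width: 14.7
t 7.25 tcp [479.3 -42.7 240.8] F [ 0.1  0.7 -3.9] w 14.7
rot deg tool [-0.2   0.97  0.03] shift tool mm [ -29.1   40.1 -198.2] world d [ -39.3 -196.3  -40.8] N 4
[[-0.1, 0.2, 0.0], [-0.0073, 0.01, -0.0496]]
[[-0.1, 0.2, 0.0], [-0.0071, 0.0101, -0.0496]]
[[-0.1, 0.2, 0.0], [-0.0068, 0.0101, -0.0496]]
[[-0.1, 0.2, 0.0], [-0.0066, 0.0102, -0.0496]]
```

```bash

python3 -m creep '[[[0,0.3,0],[-0.022,0.005,-0.058],0],[[0,0.3,0],[-0.020,0.006,-0.058],0],[[0,0.3,0],[-0.02,0.006,-0.058],0],[[0,0,0],[-0.02,0.006,-0.05],0],[[0,0,0],[0,0,0],0]]'
python3 -m creep '[[[0,0,0],[0,0,0],0],[[0,0,0],[0,0,0],0]]'
python3 - <<'E'
from h import *
st()
plan(np.array([390,-290,200.]),Rjig())
im,c=snap('wrist','w6.png'); o=arm.get_obs()
np.savez('w6.npz',tp=o['tcp_pos'],tr=o['tcp_rot'],**c)
print(c['extrinsics'].round(3))
print(proj(c,jigp(JG,[[0,70,66],[0,-70,66],[60,95,16],[60,-95,16]]),True).round(1))
E
```

```text
time_s: 7.88
tcp_pos: [382.2, -269.0, 216.2]
tcp_rot: [-1.571, 0.05, -0.062]
force: [-0.2, 0.8, -3.2]
gripper_width: 15.0
time_s: 8.12
tcp_pos: [382.2, -267.7, 215.7]
tcp_rot: [-1.57, 0.05, -0.062]
force: [1.0, -0.1, -3.7]
gripper_width: 15.0
t 8.125 tcp [ 382.2 -267.7  215.7] F [ 1.  -0.1 -3.7] w 15.0
rot deg tool [-0.04 -0.13  0.47] shift tool mm [  9.2  15.8 -21.7] world d [  7.8 -22.3 -15.7] N 1
[[-0.0, -0.1, 0.5], [0.0092, 0.0158, -0.0217]]
[[ 9.97000e-01 -7.20000e-02 -1.30000e-02  3.86631e+02]
 [-7.30000e-02 -9.57000e-01 -2.82000e-01 -1.95533e+02]
 [ 8.00000e-03  2.83000e-01 -9.59000e-01  3.57444e+02]
 [ 0.00000e+00  0.00000e+00  0.00000e+00  1.00000e+00]]
[[462.8  98.2]
 [453.  262.2]
 [498.4  83.7]
 [485.7 267.7]]
```

View pics/w6.png

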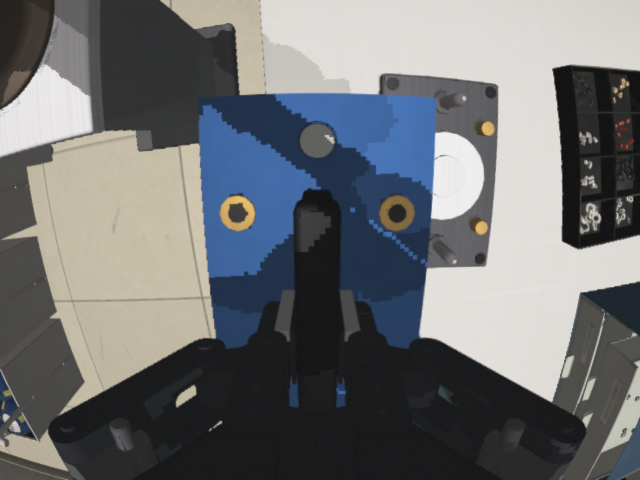

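```bash
python3 - <<'E'
import cv2
s=cv2.imread('pics/w6.png')
cv2.imwrite('pics/e.png',cv2.resize(s[70:125,425:505],None,fx=10,fy=10,interpolation=cv2.INTER_CUBIC))
cv2.imwrite('pics/f.png',cv2.resize(s[220:275,425:505],None,fx=10,fy=10,interpolation=cv2.INTER_CUBIC))
cv2.imwrite('pics/g.png',cv2.resize(s[85:225,190:450],None,fx=3,fy=3,interpolation=cv2.INTER_CUBIC))
E
```

```text
(no output)
```

View pics/e.png

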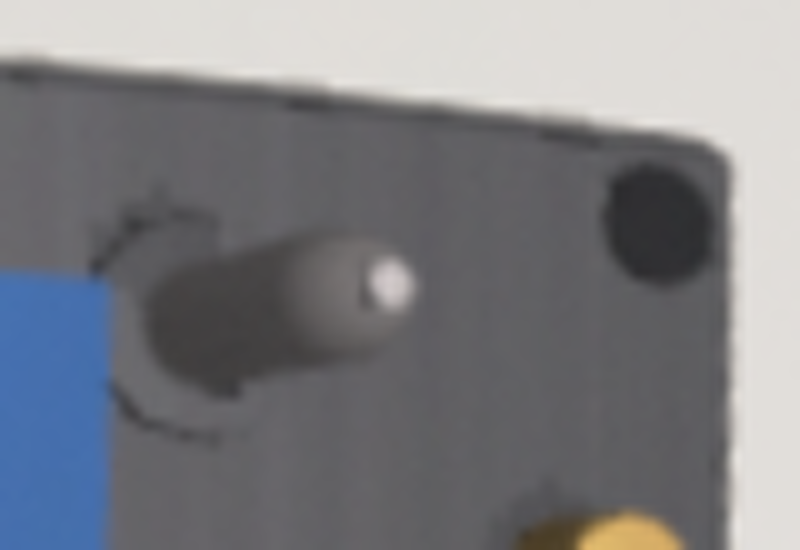

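View pics/f.png

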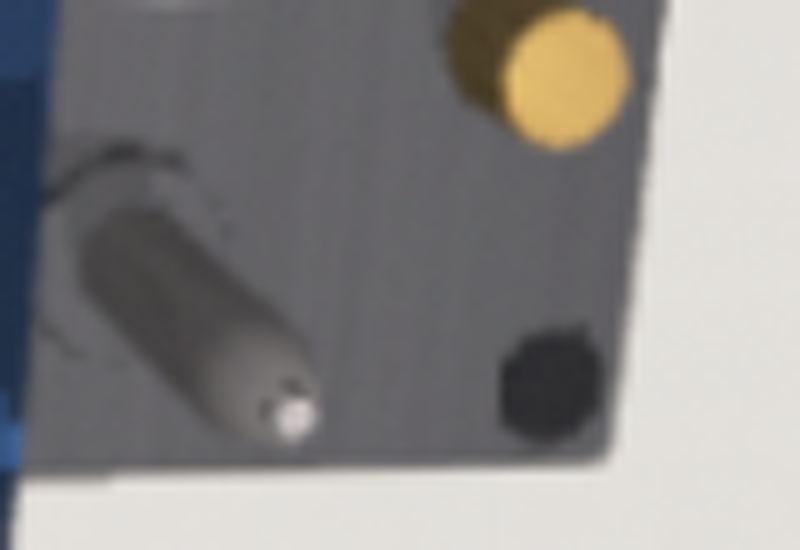

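View pics/g.png

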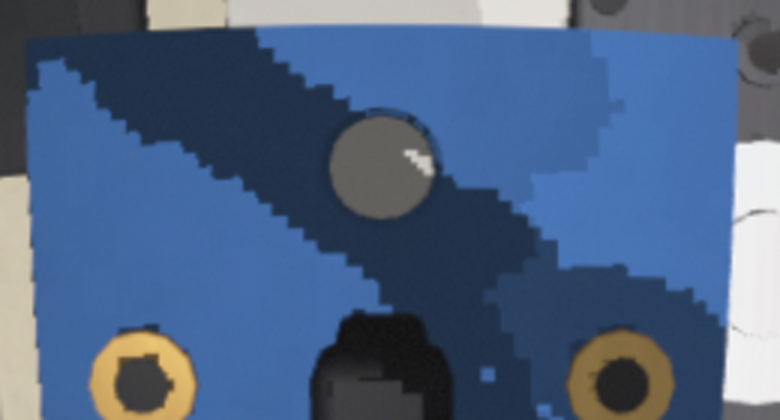

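```bash
python3 - <<'E'
from h import *
d=np.load('w6.npz');c={k:d[k] for k in('camera_matrix','extrinsics')}
P=np.array([(463.4,98.05),(453.85,260.85),(497.6,84.6),(485.6,265.8)])
L=np.array([[0,70,66],[0,-70,66],[60,95,16],[60,-95,16]],float)
j,r=fit(jigp,JG,[(c,P,L,1)]);print('jig',j,r.round(2).tolist())
j2,r=fit(jigp,JG,[(c,P[:2],L[:2],1)]);print('jig pins only',j2,r.round(2).tolist())
T=R.from_rotvec(d['tr']).as_matrix();t=d['tp']
# template frame in tool: template x=tool x, z=-tool y, y=tool z
M=np.array([[1,0,0],[0,0,-1],[0,1,0.]]).T  # columns: template axes in tool
M=np.column_stack([[1,0,0],[0,0,1],[0,-1,0]])
H=[[-50,90,8],[50,90,8],[0,70,8]]
def tf(p,L):
    loc=np.atleast_2d(L)@R.from_euler('z',p[2]).as_matrix().T@M.T+[p[0],18+p[3],p[1]]
    return loc@T.T+t
Q=np.array([(198.7,97.4),(435.8,98.1),(317.9,139.1)])
for h0 in (None,0):
    f=(lambda p,L:tf(p,L)) if h0 is None else (lambda p,L:tf([*p,0],L))
    q,r=fit(f,[0,0,0,0][:4 if h0 is None else 3],[(c,Q,np.array(H,float),1)]);print('templ tool x,z,yaw,h',q.round(3),r.round(2).tolist())
E
```

```text
jig [ 5.05138653e+02 -2.37770731e+02 -6.77399227e-02] [[-0.4, -0.49], [-0.39, 0.71], [0.96, -1.45], [0.52, 1.34]]
jig pins only [ 5.05532845e+02 -2.37719082e+02 -6.79019479e-02] [[0.05, -0.54], [0.01, 0.62]]
templ tool x,z,yaw,h [ 0.249  0.427 -0.004  3.273] [[0.38, -0.31], [0.1, -0.53], [-0.44, 1.06]]
templ tool x,z,yaw,h [ 0.361  0.166 -0.004] [[-1.66, -0.49], [2.84, -0.52], [-0.07, 1.8]]
```

```bash
cat >>h.py <<'E'
TG=np.array([505.2,-238.0]);RJ=Rjig(-0.064)
E
python3 - <<'E'
from h import *
plan(np.array([*TG,130.]),RJ)
E
```

```text
rot deg tool [-0.04 -0.4   0.47] shift tool mm [119.7  86.8  38.1] world d [122.9  29.6 -85.8] N 3
[[-0.0, -0.1, 0.2], [0.0399, 0.0289, 0.0127]]
[[-0.0, -0.1, 0.2], [0.04, 0.0288, 0.0126]]
[[-0.0, -0.1, 0.2], [0.0401, 0.0287, 0.0125]]
```

```bash

python3 -m creep '[[[0,-0.1,0.2],[0.04,0.025,0.012],0],[[0,-0.1,0.2],[0.04,0.025,0.012],0],[[0,-0.1,0.1],[0.038,0.02,0.011],0],[[0,0,0],[0,0,0],0],[[0,0,0],[0,0,0],0]]'
python3 - <<'E'
from h import *
st();plan(np.array([*TG,100.]),RJ)
E
```

```text
time_s: 8.8
tcp_pos: [510.1, -234.7, 146.0]
tcp_rot: [-1.572, 0.041, -0.045]
force: [-0.3, -0.0, -2.8]
gripper_width: 14.7
t 8.8 tcp [ 510.1 -234.7  146. ] F [-0.3 -0.  -2.8] w 14.7
rot deg tool [0.12 0.52 0.15] shift tool mm [-4.8 46.  -3.5] world d [ -4.9  -3.3 -46. ] N 1
[[0.1, 0.5, 0.1], [-0.0048, 0.046, -0.0035]]
```

```bash

python3 -m creep '[[[0.1,0.5,0.1],[-0.005,0.02,-0.003],0],[[0,0,0],[0,0.020,0],0],[[0,0,0],[0,0,0],0],[[0,0,0],[0,0,0],0]]'
python3 - <<'E'
from h import *
st();plan(np.array([*TG,100.]),RJ)
im,c=snap('wrist','w7.png');o=arm.get_obs()
np.savez('w7.npz',tp=o['tcp_pos'],tr=o['tcp_rot'],**c)
J=[505.5,-237.7,-.068]
print(proj(c,jigp(J,[[0,70,66]]),True))
s=cv2.imread('pics/w7.png')
cv2.imwrite('pics/w7a.png',cv2.resize(s[85:185,240:400],None,fx=5,fy=5,interpolation=cv2.INTER_CUBIC))
snap('scene','s7.png')
s=cv2.imread('pics/s7.png')
cv2.imwrite('pics/s7a.png',cv2.resize(s[225:365,320:480],None,fx=4,fy=4,interpolation=cv2.INTER_CUBIC))
E
```

```text
time_s: 9.3
tcp_pos: [501.9, -238.2, 105.2]
tcp_rot: [-1.571, 0.051, -0.052]
force: [-0.0, 0.4, -3.2]
gripper_width: 14.9
t 9.3 tcp [ 501.9 -238.2  105.2] F [-0.   0.4 -3.2] w 14.9
rot deg tool [ 0.07 -0.1   0.04] shift tool mm [3.3 5.2 0.4] world d [ 3.3  0.2 -5.2] N 1
[[0.1, -0.1, 0.0], [0.0033, 0.0052, 0.0004]]
[[323.91366238 139.29273225]]
```

View pics/w7a.png

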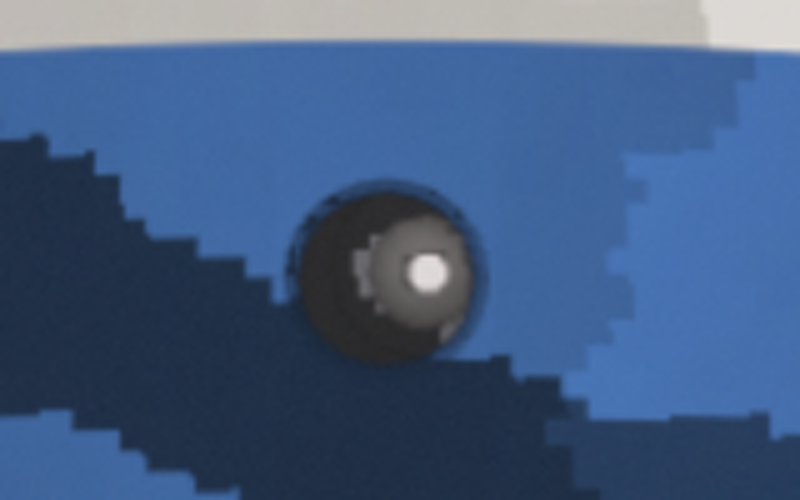

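View pics/s7a.png

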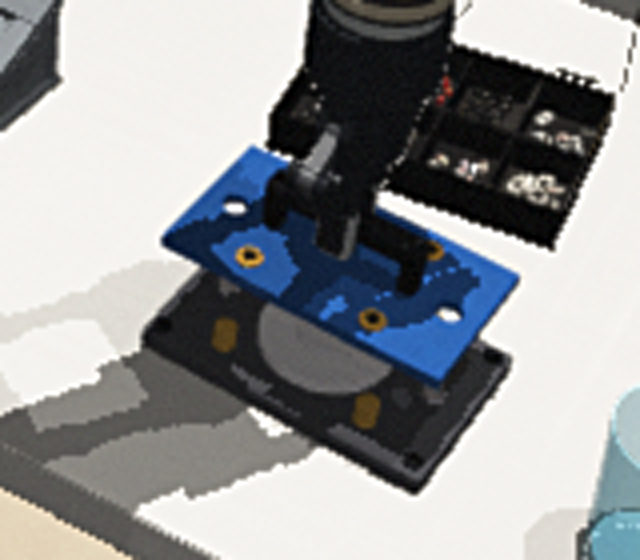

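```bash
python3 - <<'E'
from h import *
d=np.load('w7.npz');c={k:d[k] for k in('camera_matrix','extrinsics')}
T=R.from_rotvec(d['tr']).as_matrix();t=d['tp']
K=c['camera_matrix'];E=c['extrinsics']
def ray(px,z):
    v=(np.array(px)-K[:2,2])/K[0,0];th=np.hypot(*v);u=np.r_[v/th*np.sin(th),np.cos(th)]
    w=E[:3,:3]@u;s=(z-E[2,3])/w[2];return E[:3,3]+s*w
print('cam',E[:3,3],'tcp',t)
pin=ray((325.2,138.9),66)
for h in (0,3):
    zu=t[2]-18-h
    hu=ray((316.9,138.9),zu+8);hl=ray((316.7,140.4),zu)
    print(h,'pin',pin,'hole up',hu,'low',hl,'pin-hole tool',(T.T@(pin-hu)).round(2),(T.T@(pin-hl)).round(2), 'hole in tool',(T.T@(hl-t)).round(2))
E
```

```text
cam [ 506.95127939 -165.7272903   246.69113259] tcp [ 501.67420878 -238.04154568  105.08353225]
0 pin [ 510.88522189 -167.71051799   66.        ] hole up [ 506.91634018 -167.17268297   95.08353225] low [ 506.78639097 -167.88603251   87.08353225] pin-hole tool [ 3.99 29.08 -0.25] [ 4.07 21.08  0.47] hole in tool [ 0.49 17.93 70.36]
3 pin [ 510.88522189 -167.71051799   66.        ] hole up [ 506.91564881 -167.20128429   92.08353225] low [ 506.78329171 -167.92660844   84.08353225] pin-hole tool [ 3.99 26.08 -0.22] [ 4.08 18.08  0.5 ] hole in tool [ 0.49 20.93 70.32]
```

```bash
sed -i 's/^TG=np.array(\[[^]]*\])/TG=np.array([505.8,-238.1])/' h.py
python3 -m creep '[[[0.1,-0.1,0],[0.004,0.006,0],0],[[0,0,0],[0,0.006,0],0],[[0,0,0],[0,0,0],0],[[0,0,0],[0,0,0],0]]'
python3 - <<'E'
from h import *
st();plan(np.array([*TG,90.]),RJ)
E
```

```text
time_s: 9.9
tcp_pos: [507.4, -239.0, 93.8]
tcp_rot: [-1.571, 0.047, -0.053]
force: [0.2, -0.6, -2.6]
gripper_width: 14.8
t 9.9 tcp [ 507.4 -239.    93.8] F [ 0.2 -0.6 -2.6] w 14.8
rot deg tool [0.04 0.01 0.2 ] shift tool mm [-1.7  3.8  0.8] world d [-1.6  0.9 -3.8] N 1
[[0.0, 0.0, 0.2], [-0.0017, 0.0038, 0.0008]]
```

```bash

python3 -m creep '[[[0,0,0.2],[-0.0017,0.002,0.0008],0],[[0,0,0],[0,0,0],0],[[0,0,0],[0,0,0],0]]'
python3 - <<'E'
from h import *
st();plan(np.array([*TG,90.]),RJ)
im,c=snap('wrist','w8.png')
s=cv2.imread('pics/w8.png')
cv2.imwrite('pics/w8a.png',cv2.resize(s[100:180,270:370],None,fx=7,fy=7,interpolation=cv2.INTER_CUBIC))
print(R.from_rotvec(arm.get_obs()['tcp_rot']).as_matrix().round(4))
E
```

```text
time_s: 10.28
tcp_pos: [505.8, -238.0, 91.8]
tcp_rot: [-1.571, 0.05, -0.05]
force: [0.5, 1.0, -4.0]
gripper_width: 15.0
t 10.275 tcp [ 505.8 -238.    91.8] F [ 0.5  1.  -4. ] w 15.0
rot deg tool [ 0.04  0.02 -0.01] shift tool mm [ 0.1  1.8 -0.1] world d [ 0.  -0.1 -1.8] N 1
[[0.0, 0.0, -0.0], [0.0001, 0.0018, -0.0001]]
[[ 9.98e-01 -4.00e-04  6.35e-02]
 [-6.35e-02 -6.00e-04  9.98e-01]
 [-4.00e-04 -1.00e+00 -6.00e-04]]
```

View pics/w8a.png

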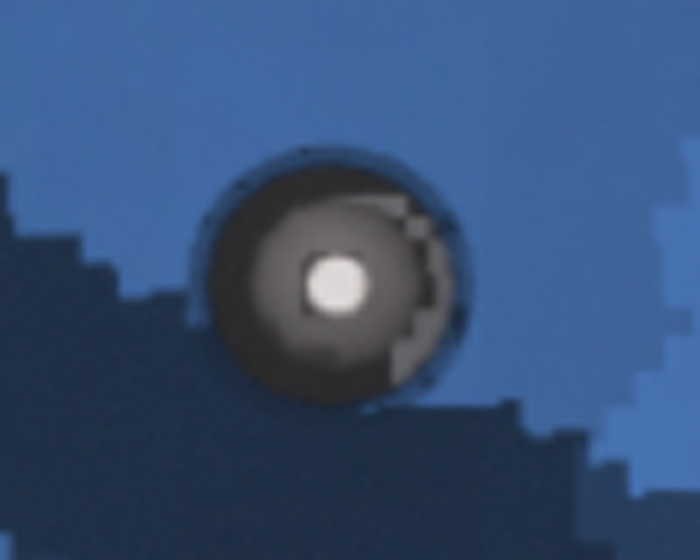

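```bash

python3 -m creep '[[[0,0,0],[0,0.004,0],0],[[0,0,0],[0,0.004,0],0],[[0,0,0],[0,0.002,0],0],[[0,0,0],[0,0,0],0]]'
python3 - <<'E'
from h import *
st();plan(np.array([*TG,72.]),RJ)
im,c=snap('wrist','w9.png')
s=cv2.imread('pics/w9.png')
cv2.imwrite('pics/w9a.png',cv2.resize(s[100:180,270:370],None,fx=7,fy=7,interpolation=cv2.INTER_CUBIC))
E
```

```text
time_s: 10.82
tcp_pos: [505.6, -238.0, 81.0]
tcp_rot: [-1.571, 0.05, -0.05]
force: [-0.2, 0.2, -3.5]
gripper_width: 14.9
t 10.825 tcp [ 505.6 -238.    81. ] F [-0.2  0.2 -3.5] w 14.9
rot deg tool [ 0.03  0.02 -0.03] shift tool mm [ 0.2  9.  -0.1] world d [ 0.2 -0.1 -9. ] N 1
[[0.0, 0.0, -0.0], [0.0002, 0.009, -0.0001]]
```

View pics/w9a.png

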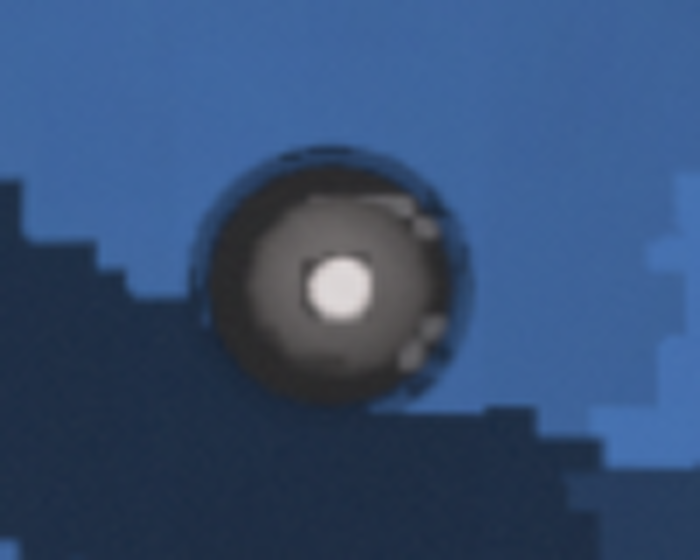

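```bash

python3 -m creep '[[[0,0,0],[0.0005,0.003,0],0],[[0,0,0],[0,0.003,0],0],[[0,0,0],[0,0.003,0],0],[[0,0,0],[0,0.003,0],0],[[0,0,0],[0,0,0],0]]'
python3 - <<'E'
from h import *
st();plan(np.array([506.2,-238.1,60.]),RJ)
im,c=snap('wrist','w10.png')
s=cv2.imread('pics/w10.png')
cv2.imwrite('pics/w10a.png',cv2.resize(s[100:180,270:370],None,fx=7,fy=7,interpolation=cv2.INTER_CUBIC))
E
```

```text
time_s: 11.5
tcp_pos: [506.3, -238.1, 68.3]
tcp_rot: [-1.571, 0.05, -0.05]
force: [-0.9, 0.7, -2.7]
gripper_width: 15.1
t 11.5 tcp [ 506.3 -238.1   68.3] F [-0.9  0.7 -2.7] w 15.1
rot deg tool [ 0.04  0.02 -0.01] shift tool mm [-0.1  8.3 -0. ] world d [-0.1 -0.  -8.3] N 1
[[0.0, 0.0, -0.0], [-0.0001, 0.0083, -0.0]]
```

View pics/w10a.png

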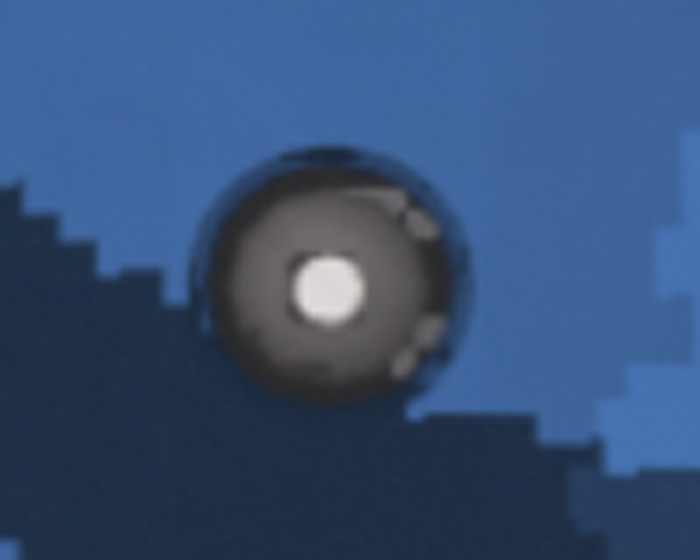

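```bash

python3 -m creep '[[[0,0,0],[0,0.003,0],0],[[0,0,0],[0,0.003,0],0],[[0,0,0],[0,0.003,0],0],[[0,0,0],[0,0.002,0],0],[[0,0,0],[0,0,0],0]]'
python3 - <<'E'
from h import *
st();plan(np.array([506.2,-238.1,50.]),RJ)
E
```

```text
time_s: 12.18
tcp_pos: [506.5, -238.3, 56.8]
tcp_rot: [-1.571, 0.05, -0.05]
force: [-0.4, 1.0, -3.0]
gripper_width: 15.0
t 12.175 tcp [ 506.5 -238.3   56.8] F [-0.4  1.  -3. ] w 15.0
rot deg tool [0.05 0.02 0.02] shift tool mm [-0.3  6.8  0.1] world d [-0.3  0.2 -6.8] N 1
[[0.1, 0.0, 0.0], [-0.0003, 0.0068, 0.0001]]
```

```bash

python3 -m creep '[[[0,0,0],[-0.0003,0.0015,0],0],[[0,0,0],[0,0.0015,0],0],[[0,0,0],[0,0.001,0],0],[[0,0,0],[0,0,0],0]]'
python3 -m creep '[[[0,0,0],[0,0.001,0],0],[[0,0,0],[0,0.001,0],0],[[0,0,0],[0,0,0],0]]'
```

```text
time_s: 12.68
tcp_pos: [506.4, -238.3, 52.6]
tcp_rot: [-1.571, 0.05, -0.05]
force: [-0.1, 0.1, -3.2]
gripper_width: 14.8
time_s: 13.05
tcp_pos: [506.7, -238.5, 51.9]
tcp_rot: [-1.571, 0.049, -0.051]
force: [-0.6, -0.8, -2.6]
gripper_width: 15.0
```

```bash

python3 -m creep '[[[0,0,0],[0,0.001,0],0],[[0,0,0],[0,0.001,0],0]]'
python3 -m creep '[[[0,0,0],[0,0.001,0],0],[[0,0,0],[0,0.001,0],0]]'
```

```text
time_s: 13.3
tcp_pos: [506.8, -238.6, 51.7]
tcp_rot: [-1.571, 0.05, -0.05]
force: [-3.0, 1.7, 7.1]
gripper_width: 15.0
time_s: 13.55
tcp_pos: [506.9, -238.6, 51.7]
tcp_rot: [-1.571, 0.05, -0.049]
force: [-3.2, 1.6, 5.6]
gripper_width: 15.0
```

```bash
python3 - <<'E'
from h import *
st();im,c=snap('wrist','w11.png')
snap('scene','s11.png')
s=cv2.imread('pics/s11.png')
cv2.imwrite('pics/s11a.png',cv2.resize(s[245:365,330:480],None,fx=5,fy=5,interpolation=cv2.INTER_CUBIC))
E
```

```text
t 13.55 tcp [ 506.9 -238.6   51.7] F [-3.2  1.6  5.6] w 15.0
```

View pics/s11a.png

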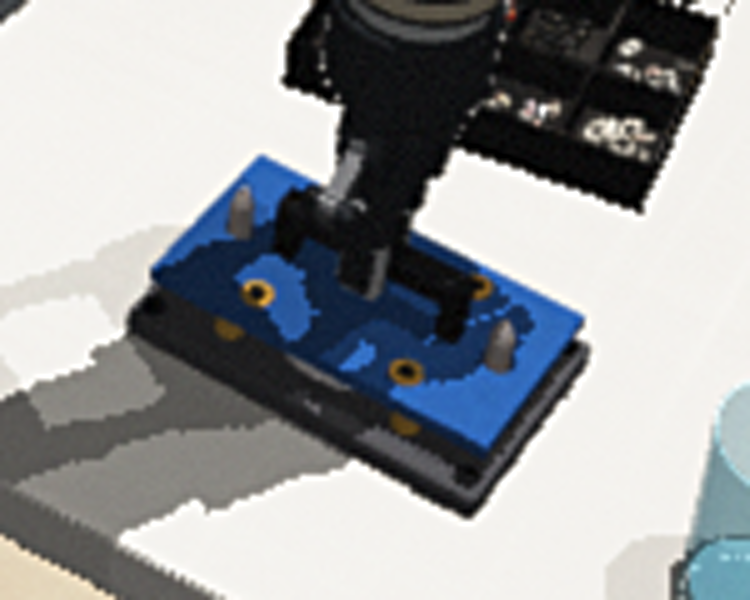

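View pics/w11.png

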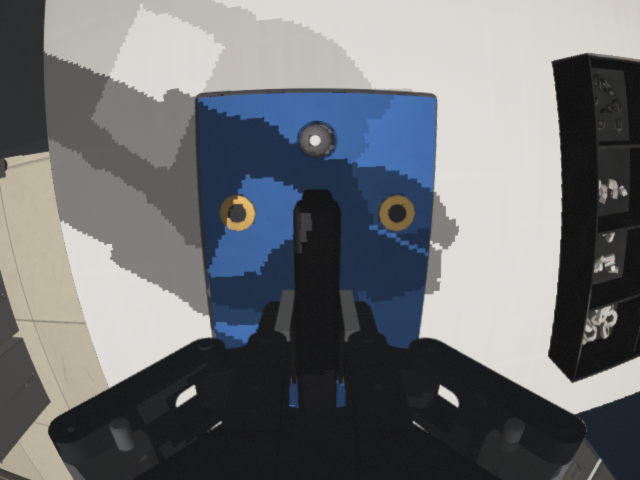

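```bash

python3 -m creep '[[[0,0,0],[0,0,0],0.25],[[0,0,0],[0,0,0],0.4],[[0,0,0],[0,0,0],0.5],[[0,0,0],[0,0,0],0.5]]'
python3 - <<'E'
from h import *
snap('wrist','w12.png')
E
```

```text
time_s: 14.15
tcp_pos: [508.6, -239.6, 52.4]
tcp_rot: [-1.573, 0.047, -0.052]
force: [-0.3, 0.7, -0.7]
gripper_width: 42.5
```

View pics/w12.png

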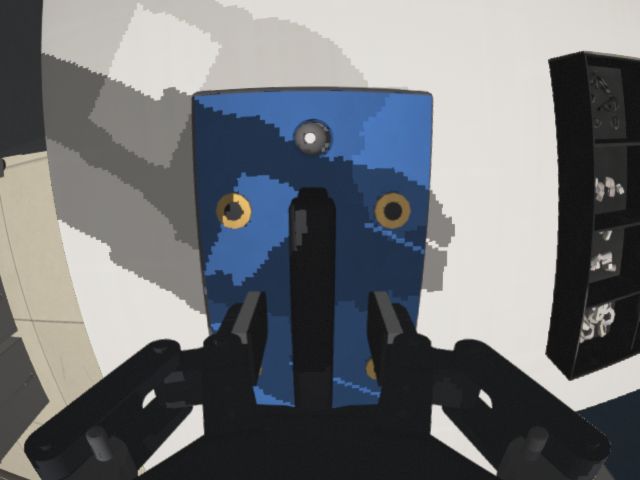

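Released, with both fingers clear of the bar on either side. Retreat straight up.

```bash

python3 -m creep '[[[0,0,0],[0,-0.01,0],0.5],[[0,0,0],[0,-0.03,0],0.5],[[0,0,0],[0,-0.05,0],0.5],[[0,0,0],[-0.02,-0.05,0],0.5],[[0,0,0],[-0.05,-0.02,0],0.5]]'
python3 -m creep '[[[0,0,0],[-0.04,0,-0.02],0.5],[[0,0,0],[0,0,0],0.5],[[0,0,0],[0,0,0],0.5]]'
python3 - <<'E'
from h import *
st()
snap('wrist','w13.png');snap('scene','s13.png');snap('top','t13.png')
cv2.imwrite('pics/s13a.png',cv2.imread('pics/s13.png'))
E
```

```text
time_s: 14.82
tcp_pos: [438.8, -235.1, 217.9]
tcp_rot: [-1.573, 0.046, -0.05]
force: [-0.2, -0.4, 0.2]
gripper_width: 42.8
time_s: 15.2
tcp_pos: [396.5, -253.5, 222.8]
tcp_rot: [-1.578, 0.041, -0.057]
force: [0.1, 0.7, 0.4]
gripper_width: 42.8
t 15.2 tcp [ 396.5 -253.5  222.8] F [0.1 0.7 0.4] w 42.8
```

View pics/w13.png

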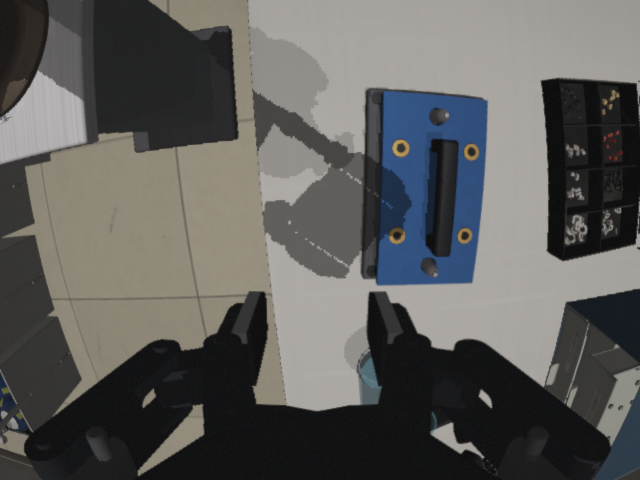

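View pics/s13.png

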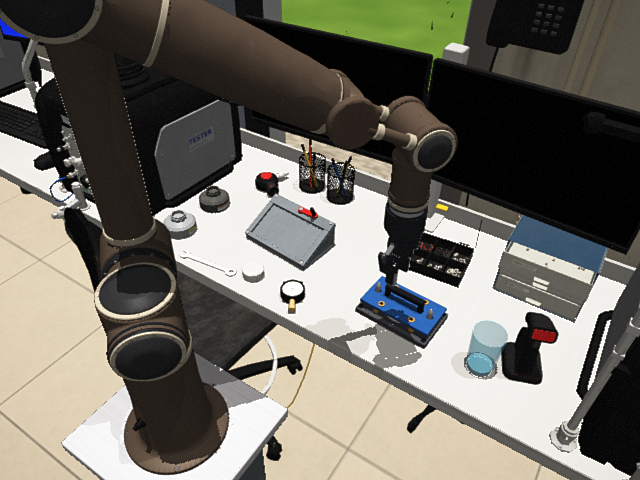

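```bash
python3 - <<'E'
from h import *
c=calibration('wrist')
print(proj(c,jigp([505.8,-237.7,-.068],[[-50,90,40],[50,90,40],[50,-90,40],[-50,-90,40],[0,70,66],[0,-70,66]]),True).round(1).tolist())
print(job.finish_job())
E
```

```text
[[382.8, 90.2], [487.7, 99.9], [471.4, 283.6], [375.3, 285.6], [447.3, 115.2], [435.5, 275.7]]
the job is handed in; nothing more can be done
None
```

The template is seated on the jig, handle up with both pins through its holes, and I've handed the job in at about 15 s, well inside the 67 s limit.

**What I did**
- I pushed the red tab aside with the closed fingers. It now stands at about 90°, judged by eye from the wrist picture.
- I gripped the handle bar, lifted the template out square to the sloping bed, levelled it and carried it over the jig.
- I lined up hole_a by looking at pin_1 through it with the wrist camera, then lowered in steps of 1 to 4 mm until it met the rests. I opened the fingers there and backed the arm clear.

**Last checks**
- **Height:** at contact the tool stood at 51.7 mm, against about 51.5 mm expected for fully home.
- **Force:** the reading went from about −3 N (carrying the template) to about +7 N, so it was pressing on the rests with roughly 10 N. There was also about 3 N sideways, probably a pin against the side of its hole; it was gone after release.
- **Position:** the four plate corners in the last wrist picture lie within about 2 pixels of where a seated template should appear.
- **Other things:** none of the bystanders appears moved in the last scene picture, and the robot is touching nothing.

**What disagreed**
- The fixed cameras and the wrist camera differed by 1 to 2 mm on where the stand and jig were. I went by the wrist camera.
- In that last picture the pin tops seem 7–8 pixels off their computed places across the picture, when compared by eye. The wrist and scene pictures show both pins standing through the holes.

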